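Load a glaze sample slide under the leaf spring

TASK

Load the glaze sample into the blue gauge: put your fingertips on the slide's black pad behind the orange rib, press the slide down hard on its sprung bed, and keep it pressed while you push it by the rib under the steel gate bar and the brass leaf spring until it is fully home against the end stop. Then let go, so that it stays there held under the spring. Do not pinch or lift the slide, and leave the red bung, the white cup and the wooden wedge where they stand.

Things in the scene. Friction and masses are not known exactly. Their poses are not given: they have to be found in the camera images.
- gauge: Fixed loading gauge: blue base 270 x 124 x 15 mm on the table, two aluminium rails along its x (inner faces 73 mm apart, tops at height 40 mm), a steel gate bar across them and an end stop. Origin on the table under the track's centre line (y = 0); z up; +x is the push direction, from the open loading end (x = -130 mm) to the stop. Open from above up to the gate bar.
- gate (a point): Middle of the underside (height 41 mm) of the dark steel gate bar: 75 mm along x in the gauge's frame; bar 10 mm thick along x, top at 55 mm, on posts at y = +-54.5 mm whose screw heads reach 64 mm. Behind it hangs the brass leaf spring, root up to 58 mm high, rolled tip at x = 102 mm.
- slide: Loose sample slide: aluminium plate 130 (x) x 70 x 10 mm, about 0.2 kg, on the sprung bed between the rails, its x along the gauge's +x. Origin: centre of its underside, at height 35 mm unpressed (upper face 45 mm: 4 mm too high for the gate bar, so the nose butts). Nose at x = +65 mm. In the gauge's frame its origin starts at x = -35 to -15 mm; fully home it is at x = +45 mm.
- rib (a point): Middle of the rear face of the slide's orange cross rib, to push against: at x = -6 mm in the slide's frame, rib 8 mm thick, 66 mm wide, standing 8 mm above the upper face (this point is 4 mm above it). When the slide is home the rib is still 23 mm short of the gate bar.
- pad (a point): Point on top of the slide's black rubber pad (56 mm long, 60 mm wide, just behind the rib), on its centre line, 20 mm behind the rib's rear face: set closed fingertips here. Height 45.6 mm unpressed.
- stop (a point): Middle of the end stop's face that the slide's nose must reach, at height 40 mm; in the gauge's frame x = 110 mm, y = 0.
- bed (a joint): How far the sprung bed under the slide is down, m: 0 = up, 0.008 = lower stop. It sinks level: starts at about 7 N on the pad, fully down at about 15 N. The slide clears the gate bar when the bed is down more than 0.004; travel at about 0.006. Under the bar the bed rises again only to about 0.004 and holds the slide up against bar and spring.
- leaf (a joint): How far the brass leaf spring is lifted, rad: 0 = hanging free; about 0.15 when the slide is under it. It presses down with about 3 N.
- red_bung: Red rubber bung, tapered, 41 mm across, 32 mm high, standing beyond the stop end of the gauge; origin at the centre of its underside. Leave alone.
- cup: Small white cast cup, 54 mm across, 65 mm high, standing near the loading end of the gauge; origin at the centre of its underside. Leave alone.
- wedge: Wooden wedge, 28 x 85 x 22 mm, lying beside the gauge; origin at the centre of its underside. Leave alone.

How it is judged:
By the outcome, as a careful person would: the job done as asked, in the order asked, and still so for the second after the job is handed in, with the robot touching nothing.
It also fails if it takes over 45 s, if anything falls off the work surface, if the arm or the gripper's body presses on something with over 40 N, if the wrist force passes 120 N, or if a joint passes its speed limit or range.

ROBOT

A 6-joint arm with a two-finger parallel gripper is mounted at the origin on the work surface; the furniture and walls round the work are solid. World frame = base frame: x ahead of the robot, y to its left, z up, the work surface at z = 0. Lengths are in m, angles in rad, forces in N, time in s.
With the tool pointing down it reaches from about 0.3 to 0.95 m from the base axis. Payload 3.1 kg.
Tool frame: the origin (TCP) lies on the mounting face of the last link; the fingertips stand 173 mm ahead of it and the grasp point (between the pads) lies 155 mm ahead of it; z points along the fingers, y is the line along which they close (so a half turn about z gives the same grasp; the last joint's range is limited). The gripper opens to 85 mm and grips with 20 to 120 N. Pads are 22 mm wide; open, the fingers measure 114 mm over their backs; the gripper's body (76 mm by 85 mm) begins 54 mm behind the grasp point. The pads swing forward as they close: fully open they stand 13 mm farther back than shut.
Start: joints at [-1.401, 0.308, 1.634, -0, 1.2, -0.07], TCP at [0.148, -0.607, 0.405] pointing down, gripper open.
Joint ranges: [-3.06, 3.06], [-0.79, 1.96], [0.05, 2.63], [-1.19, 4.34], [0.05, 2.64], [-2.94, 2.94]. Speed limits (rad/s): [2.79, 2.79, 3.14, 3.14, 3.14, 3.14].

INTERFACE

Orientations are given as a unit quaternion [x, y, z, w].
In Python, from cell import get_obs, vision, env gives the robot as it stands.
- The arm moves only by the tool move_arm, never from a script. Its argument "moves" is a list of rows, each an object of numbers: "claw": the opening, from 0 (shut) to 1 (fully open); "tx", "ty", "tz": the shift along the world's x, y, z in cm; "twist": the turn about the world's z in rad. A call has exactly 8 rows; each row shifts and turns the commanded pose from where the row before left it; what a row does not reach is not made up. A row lasts 1/8 s, in which the tool goes at most 62.5 mm and 10.7 degrees, less where a joint would pass 70% of its speed; a pose out of reach is approached as far as the arm can. A call is refused whole if a number of a shift passes 6.25 or a number of a turn 0.188, either way. A call with a gripper value outside its range is refused whole. The fingers move at their own pace and stop on an object; "force" is the grip in N (left out, the last holds). Time passes only in rows, so rows that do not move let the fingers close, or fill a call up. It gives the time, the measured TCP pose, the force, the opening and the grip force at its end, in the units of the state.
- get_obs(): the state, without advancing time (a new reading comes with each control period).
- vision.get_image(name): name is "side" or "top"; returns a dict with "color" (420x560x3 uint8, red, green, blue), "K" (3x3 intrinsics, pixels), "k1" (the pictures are not rectified: a ray, as slopes to the right and down, at radius r is drawn at 1 + k1 r^2 times it, then the intrinsics apply), "R" (3x3) and "t" (3): a world point X has camera coordinates R X + t. Camera axes: x right, y down, z forward; pixel columns grow to the right and rows downward; lengths in m; the calibration is good to about 2 mm. A picture is of the moment at which its call begins. There is no depth.
- env.job_done(): hands the job in; it is judged then, once.
The state is a dict: "time_s": time; "qpos": joint angles; "dq": joint speeds; "joint_torque": joint torques, N m; "ee_pos": TCP position; "ee_rot": TCP orientation; "ft_force": force on the tool from outside, world axes, zero at the start; "moment": the same for the moment, N m; "width": finger opening in m; "grip_force": force on a finger pad.
Only numpy, scipy, OpenCV 4.12 (cv2) and the standard library are available. Lean on these libraries where they do the work, as an engineer would, in place of code of your own. Each camera call takes 0.05 s, during which the arm holds its last target. There are 200 camera calls.

## Working session

There is one attempt and no reset: what is moved stays moved. The work goes in short steps, Python scripts to look and compute and a tool call to move; the robot and the scene stay as the last step left them, time stands still between calls to the robot, and variables do not carry over. Pictures are saved under pics/ and viewed, at most 10 in all, crops included, and the job is handed in when it is done.

Besides the shell and the picture viewer there is one more tool, called after "Call:" by a JSON object that holds its "name" and its "arguments", one argument or row to a line. move_arm: Moves the arm, as the interface text tells. Its arguments: {"type":"object","properties":{"moves":{"type":"array"},"force":{"type":"number"}},"required":["moves"]}

```bash
mkdir -p pics && python3 - <<'E'
from cell import get_obs, vision
import cv2,pickle
o=get_obs();print(o['time_s'],o['ee_pos'],o['ee_rot'],o['width'],o['ft_force'])
d={}
for n in('top','side'):
    d[n]=vision.get_image(n);cv2.imwrite(f'pics/{n}0.png',d[n]['color'][:,:,::-1]);print(n,d[n]['K'],d[n]['k1'],d[n]['R'],d[n]['t'])
pickle.dump(d,open('d0.pkl','wb'))
E
```

```text
0.0 [ 0.1483427  -0.60670569  0.40343077] [ 9.92818641e-01  1.19623558e-01 -4.36507239e-05 -1.16117684e-03] 0.08499846003727592 [-0.00519542  0.56958539  0.66281337]
top [[478.68816179   0.         275.96051852]
 [  0.         478.68816179 209.41766347]
 [  0.           0.           1.        ]] -0.008056946702882949 [[-0.01596492 -0.99977016  0.01430918]
 [-0.99803463  0.01506662 -0.06082666]
 [ 0.06059709 -0.01525215 -0.99804577]] [0.04088837 0.51809977 0.94665636]
side [[424.13071087   0.         279.57136168]
 [  0.         424.13071087 210.83113984]
 [  0.           0.           1.        ]] -0.021205845961579067 [[ 0.98852377 -0.15105836 -0.00145948]
 [-0.08208342 -0.52899197 -0.84464774]
 [ 0.12681905  0.83507417 -0.53532052]] [-0.52014947  0.10916451  1.00100633]
```

View pics/top0.png

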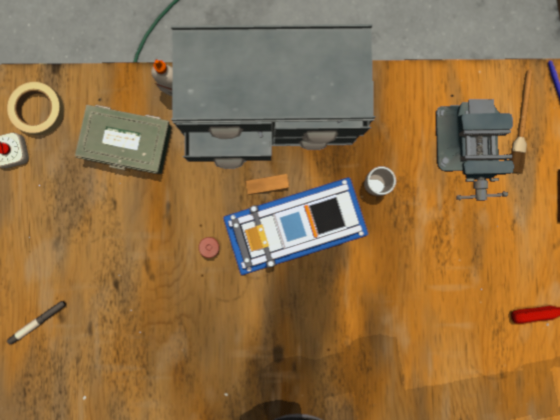

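View pics/side0.png

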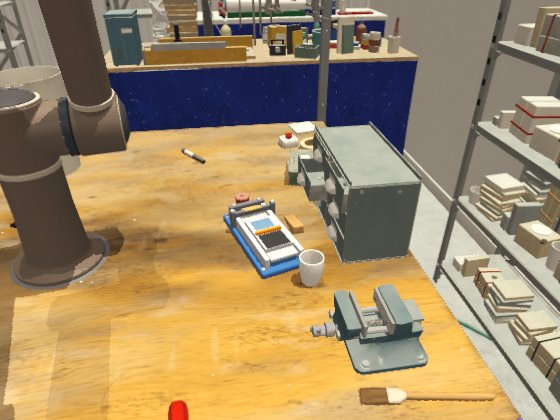

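The top picture shows the gauge with its stop end at about (235,243) and its loading end at (358,208). The rib is at (311,220) and the pad at (328,215). The cup is at (380,181), the wedge at (267,184), the bung at (209,247), and the cabinet's drawers are behind. The side picture agrees with this.

```bash
cat > h.py <<'E'
import numpy as np,cv2
def dist(im):
    return np.array([im['k1'],0,0,0,0.])
def onplane(im,px,z):
    p=cv2.undistortPoints(np.float64(px).reshape(-1,1,2),im['K'],dist(im)).reshape(-1,2)
    d=np.c_[p,np.ones(len(p))]@im['R']; c=-im['R'].T@im['t']
    return (c+d*((z-c[2])/d[:,2])[:,None])[:,:2]
def proj(im,X):
    return cv2.projectPoints(np.float64(X).reshape(-1,1,3),cv2.Rodrigues(im['R'])[0],im['t'],im['K'],dist(im))[0].reshape(-1,2)
def mask(im,lo,hi,box):
    h=cv2.cvtColor(im['color'],cv2.COLOR_RGB2HSV);m=cv2.inRange(h,lo,hi);k=np.zeros_like(m)
    x0,y0,x1,y1=box;k[y0:y1,x0:x1]=m[y0:y1,x0:x1];return k
def big(m):
    n,l,s,c=cv2.connectedComponentsWithStats(m);i=1+s[1:,4].argmax();return np.argwhere(l==i)[:,::-1].astype(float)
E
python3 - <<'E'
from h import *;import pickle
d=pickle.load(open('d0.pkl','rb'));im=d['top']
b=(215,170,375,280)
def rect(p,z):
    r=cv2.minAreaRect(np.float32(onplane(im,p,z)*1000));print(z,np.round(r[0],1),np.round(r[1],1),round(r[2],2));return r
m=mask(im,(105,150,60),(125,255,255),b);p=np.argwhere(m)[:,::-1];print(len(p))
rect(p,.015)
rect(big(mask(im,(0,0,0),(180,255,45),(300,190,350,240))),.0456)
rect(big(mask(im,(5,170,120),(15,255,255),(295,195,325,245))),.053)
# predicted corner overlays
c=cv2.resize(im['color'][165:285,205:405],None,fx=4,fy=4,interpolation=cv2.INTER_CUBIC)
cv2.imwrite('pics/c1.png',c[:,:,::-1])
E
```

```text
1281
0.015 [485.5  -5.7] [121.  265.2] 16.61
0.0456 [503.6 -66. ] [53.  48.6] 16.48
0.053 [465.9 -41.1] [3.9 3.8] 89.09
```

View pics/c1.png

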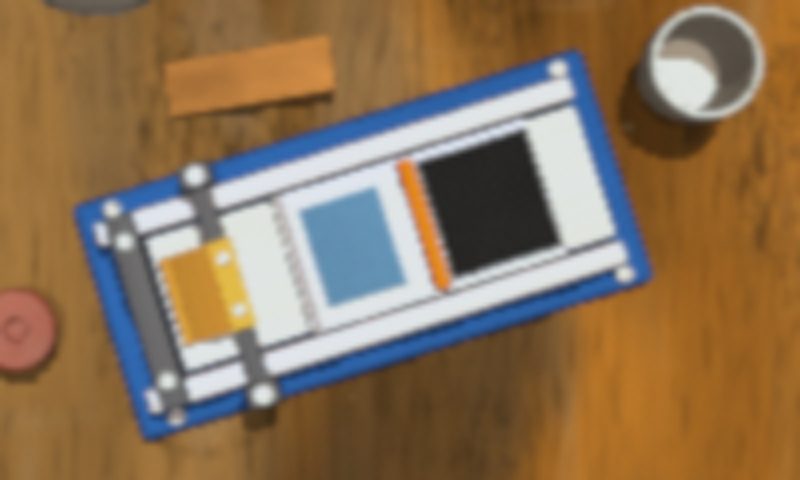

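The crop shows the rib running from about (405,162) to (443,288), and the nose edge runs from (283,203) to (315,325). The gate bar runs from (195,175) to (263,393), and the stop bar is at the left. The stop is toward +y, and the base measures 265x121 mm against 270x124 mm.

```bash
python3 - <<'E'
from h import *;import pickle
d=pickle.load(open('d0.pkl','rb'));im=d['top']
a=np.radians(106.55);u=np.array([np.cos(a),np.sin(a)]);v=np.array([-u[1],u[0]])
O=np.array([.4855,-.0057])-.005*u
def g(n,w): w=np.atleast_2d(w); print(n,np.round(w.mean(0)*1e3,1),'gauge',np.round(np.c_[(w-O)@u,(w-O)@v]*1e3,1).tolist())
C=lambda *q:np.array(q)/4+[205,165]-.375
g('rib ends',onplane(im,C((405,162),(443,288)),.053))
g('pad corners',onplane(im,C((420,160),(525,130),(561,244),(452,277)),.0456))
g('screw heads',onplane(im,C((195,175),(263,393)),.064))
g('nose',onplane(im,C((283,203),(315,325)),.045))
p=np.vstack([big(mask(im,(5,150,100),(20,255,255),(300,200,322,242)))]);g('ribmask',onplane(im,p,.053).mean(0))
s=d['side'] # check in the side view
w=lambda x,y,z:[*(O+x*u+y*v),z]
P=proj(s,[w(x,y,.015) for x,y in((-.13,-.062),(-.13,.062),(.14,.062),(.14,-.062))]+[w(-.03,y,.053) for y in(-.033,.033)])
c=cv2.resize(s['color'][185:285,210:340],None,fx=6,fy=6,interpolation=cv2.INTER_CUBIC)[:,:,::-1].copy()
for q in P: cv2.circle(c,tuple(int(t) for t in (q-[210,185]+.5)*6),4,(0,0,255),1)
cv2.imwrite('pics/s1.png',c)
E
```

```text
rib ends [493.3 -33.1] gauge [[-24.0, -31.4], [-23.0, 32.1]]
pad corners [503.9 -66. ] gauge [[-32.0, -30.4], [-85.5, -29.1], [-85.1, 29.2], [-29.5, 28.5]]
screw heads [466.4  61.2] gauge [[74.6, -55.0], [74.6, 53.5]]
nose [475.6  27.3] gauge [[38.0, -30.4], [41.0, 30.7]]
ribmask [493.5 -33.3] gauge [[-23.7, 0.2]]
```

View pics/s1.png

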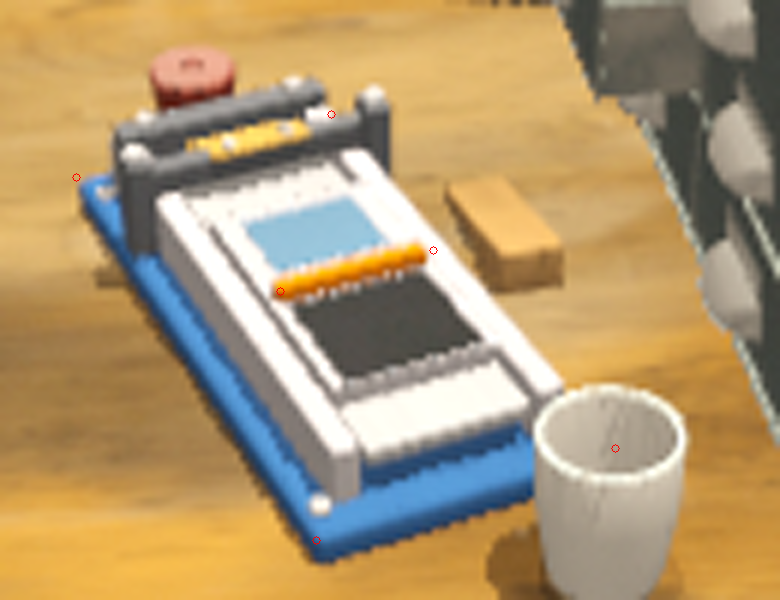

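Call:
{"name": "move_arm", "arguments": {
  "moves": [
    {"claw": 0,"tx": 4,"ty": 6,"tz": 0,"twist": 0.188},
    {"claw": 0,"tx": 4,"ty": 6,"tz": 0,"twist": 0.188},
    {"claw": 0,"tx": 4,"ty": 6,"tz": 0,"twist": 0.188},
    {"claw": 0,"tx": 4,"ty": 6,"tz": -1,"twist": 0.188},
    {"claw": 0,"tx": 4,"ty": 6,"tz": -1,"twist": 0.188},
    {"claw": 0,"tx": 4,"ty": 6,"tz": -1,"twist": 0.188},
    {"claw": 0,"tx": 4,"ty": 6,"tz": -1,"twist": 0.188},
    {"claw": 0,"tx": 4,"ty": 6,"tz": -1,"twist": 0.188}
  ]
}}

```text
time_s: 1.1
ee_pos: [0.4247, -0.1917, 0.3614]
ee_rot: [0.643, 0.766, -0.0, 0.0]
ft_force: [0.8, -0.3, -0.5]
width: 0.0
grip_force: 0.0
```

Gate screws measure at x=74.6 (should be 75), and the rib's rear face is at about -28 in the gauge frame, centred across the track. In the side picture the projected points lie on the corners and the rib. Next I settle the arm and turn it square to the track.

Call:
{"name": "move_arm", "arguments": {
  "moves": [
    {"claw": 0,"twist": 0.114},
    {"claw": 0},
    {"claw": 0},
    {"claw": 0},
    {"claw": 0},
    {"claw": 0},
    {"claw": 0},
    {"claw": 0}
  ]
}}

```text
$.moves[0]: bad value
```

Call:
{"name": "move_arm", "arguments": {
  "moves": [
    {"claw": 0,"tx": 0,"ty": 0,"tz": 0,"twist": 0.114},
    {"claw": 0,"tx": 1,"ty": 3,"tz": -2,"twist": 0},
    {"claw": 0,"tx": 1,"ty": 2,"tz": -2,"twist": 0},
    {"claw": 0,"tx": 0,"ty": 0,"tz": -2,"twist": 0},
    {"claw": 0,"tx": 0,"ty": 0,"tz": 0,"twist": 0},
    {"claw": 0,"tx": 0,"ty": 0,"tz": 0,"twist": 0},
    {"claw": 0,"tx": 0,"ty": 0,"tz": 0,"twist": 0},
    {"claw": 0,"tx": 0,"ty": 0,"tz": 0,"twist": 0}
  ]
}}

```text
time_s: 2.1
ee_pos: [0.4444, -0.144, 0.3025]
ee_rot: [0.601, 0.8, 0.0, 0.001]
ft_force: [-0.1, -0.3, 0.2]
width: -0.0003
grip_force: 0.0
```

Call:
{"name": "move_arm", "arguments": {
  "moves": [
    {"claw": 0,"tx": 1.4,"ty": 2.3,"tz": 0,"twist": 0.007},
    {"claw": 0,"tx": 1.4,"ty": 2.3,"tz": 0,"twist": 0},
    {"claw": 0,"tx": 1.4,"ty": 2.3,"tz": 0,"twist": 0},
    {"claw": 0,"tx": 1.3,"ty": 2.2,"tz": -1,"twist": 0},
    {"claw": 0,"tx": 0,"ty": 0,"tz": -2,"twist": 0},
    {"claw": 0,"tx": 0,"ty": 0,"tz": -2,"twist": 0},
    {"claw": 0,"tx": 0,"ty": 0,"tz": -1,"twist": 0},
    {"claw": 0,"tx": 0,"ty": 0,"tz": 0,"twist": 0}
  ]
}}

```text
time_s: 3.1
ee_pos: [0.4988, -0.0527, 0.2413]
ee_rot: [0.598, 0.802, -0.0, -0.001]
ft_force: [-0.0, 0.5, 0.1]
width: 0.0002
grip_force: 0.0
```

```bash
python3 - <<'E'
from h import *
from cell import get_obs,vision
o=get_obs();e=o['ee_pos'];print(e,o['ee_rot'],o['ft_force'])
s=vision.get_image('side')
P=proj(s,[[e[0],e[1],e[2]-.173]])[0];print(P)
c=cv2.resize(s['color'][175:285,210:350],None,fx=5,fy=5,interpolation=cv2.INTER_CUBIC)[:,:,::-1].copy()
cv2.circle(c,tuple(int(t) for t in (P-[210,175]+.5)*5),4,(0,0,255),1)
cv2.imwrite('pics/s2.png',c)
E
```

```text
[ 0.49883214 -0.05267938  0.24132902] [ 5.97657207e-01  8.01751449e-01 -2.87841557e-04 -6.28555973e-04] [-0.02278739  0.50477949  0.06603082]
[271.30029356 227.37477672]
```

View pics/s2.png

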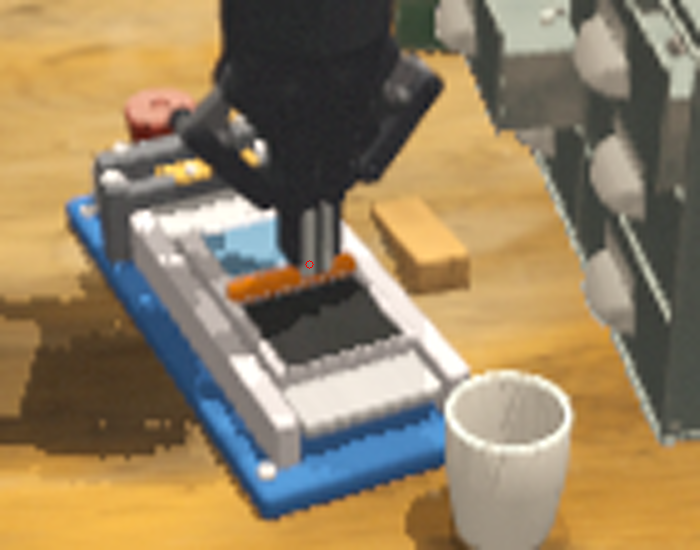

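The closed tips are at (315,268), where the projection puts them, 23 mm above the front of the pad and just behind the rib. I now go down onto the pad.

Call:
{"name": "move_arm", "arguments": {
  "moves": [
    {"claw": 0,"tx": 0,"ty": 0,"tz": -0.7,"twist": 0},
    {"claw": 0,"tx": 0,"ty": 0,"tz": -0.7,"twist": 0},
    {"claw": 0,"tx": 0,"ty": 0,"tz": -0.4,"twist": 0},
    {"claw": 0,"tx": 0,"ty": 0,"tz": -0.2,"twist": 0},
    {"claw": 0,"tx": 0,"ty": 0,"tz": -0.2,"twist": 0},
    {"claw": 0,"tx": 0,"ty": 0,"tz": -0.1,"twist": 0},
    {"claw": 0,"tx": 0,"ty": 0,"tz": 0,"twist": 0},
    {"claw": 0,"tx": 0,"ty": 0,"tz": 0,"twist": 0}
  ]
}}

```text
time_s: 4.15
ee_pos: [0.4992, -0.0526, 0.2189]
ee_rot: [0.598, 0.802, 0.0, 0.0]
ft_force: [0.7, 0.5, -0.1]
width: 0.0004
grip_force: 0.0
```

Call:
{"name": "move_arm", "arguments": {
  "moves": [
    {"claw": 0,"tx": 0,"ty": 0,"tz": -0.1,"twist": 0},
    {"claw": 0,"tx": 0,"ty": 0,"tz": -0.1,"twist": 0},
    {"claw": 0,"tx": 0,"ty": 0,"tz": -0.1,"twist": 0},
    {"claw": 0,"tx": 0,"ty": 0,"tz": -0.1,"twist": 0},
    {"claw": 0,"tx": 0,"ty": 0,"tz": -0.1,"twist": 0},
    {"claw": 0,"tx": 0,"ty": 0,"tz": 0,"twist": 0},
    {"claw": 0,"tx": 0,"ty": 0,"tz": 0,"twist": 0},
    {"claw": 0,"tx": 0,"ty": 0,"tz": 0,"twist": 0}
  ]
}}

```text
time_s: 5.15
ee_pos: [0.4994, -0.0526, 0.2151]
ee_rot: [0.597, 0.802, -0.0, 0.0]
ft_force: [-3.5, 0.5, 8.7]
width: 0.0003
grip_force: 4.7
```

Call:
{"name": "move_arm", "arguments": {
  "moves": [
    {"claw": 0,"tx": 0,"ty": 0,"tz": -0.1,"twist": 0},
    {"claw": 0,"tx": 0,"ty": 0,"tz": -0.1,"twist": 0},
    {"claw": 0,"tx": 0,"ty": 0,"tz": -0.1,"twist": 0},
    {"claw": 0,"tx": 0,"ty": 0,"tz": -0.1,"twist": 0},
    {"claw": 0,"tx": 0,"ty": 0,"tz": 0,"twist": 0},
    {"claw": 0,"tx": 0,"ty": 0,"tz": 0,"twist": 0},
    {"claw": 0,"tx": 0,"ty": 0,"tz": 0,"twist": 0},
    {"claw": 0,"tx": 0,"ty": 0,"tz": 0,"twist": 0}
  ]
}}

```text
time_s: 6.15
ee_pos: [0.4996, -0.0526, 0.2116]
ee_rot: [0.597, 0.802, 0.0, 0.0]
ft_force: [-4.0, 0.4, 12.9]
width: 0.0003
grip_force: 6.4
```

Call:
{"name": "move_arm", "arguments": {
  "moves": [
    {"claw": 0,"tx": -0.09,"ty": 0.29,"tz": 0,"twist": 0},
    {"claw": 0,"tx": -0.08,"ty": 0.29,"tz": 0,"twist": 0},
    {"claw": 0,"tx": -0.09,"ty": 0.29,"tz": 0,"twist": 0},
    {"claw": 0,"tx": -0.08,"ty": 0.28,"tz": 0,"twist": 0},
    {"claw": 0,"tx": 0,"ty": 0,"tz": 0,"twist": 0},
    {"claw": 0,"tx": 0,"ty": 0,"tz": 0,"twist": 0},
    {"claw": 0,"tx": 0,"ty": 0,"tz": 0,"twist": 0},
    {"claw": 0,"tx": 0,"ty": 0,"tz": 0,"twist": 0}
  ]
}}

```text
time_s: 7.15
ee_pos: [0.4976, -0.0421, 0.2123]
ee_rot: [0.597, 0.802, 0.0, 0.003]
ft_force: [-1.7, -3.7, 12.5]
width: 0.0004
grip_force: 6.2
```

```bash
python3 - <<'E'
from h import *
from cell import get_obs,vision
o=get_obs();e=o['ee_pos'];print(e,o['ft_force'])
c=[]
s=vision.get_image('side')
c=cv2.resize(s['color'][175:285,210:350],None,fx=5,fy=5,interpolation=cv2.INTER_CUBIC)
cv2.imwrite('pics/s3.png',c[:,:,::-1])
E
```

```text
[ 0.49762283 -0.04213795  0.2123264 ] [-1.72482129 -3.71120161 12.46479406]
```

View pics/s3.png

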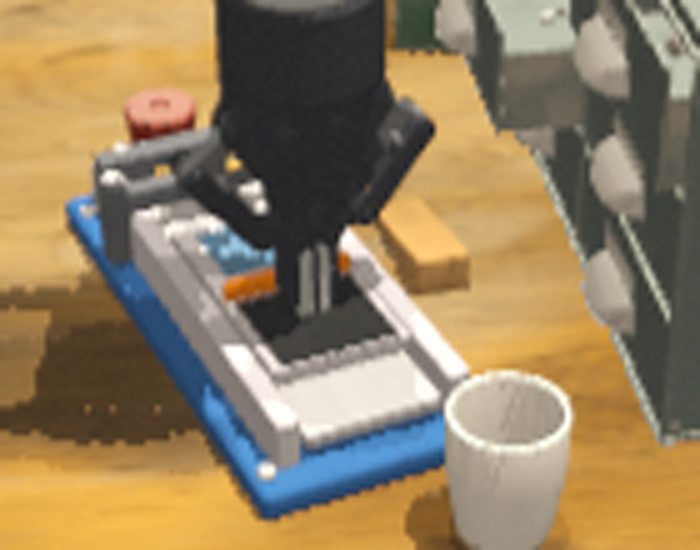

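The tips are pressed on the pad right behind the rib, with tip bottoms at (318,312) and the rib at (250,285)–(345,262). The bed is down and the side force is small. I keep pushing.

Call:
{"name": "move_arm", "arguments": {
  "moves": [
    {"claw": 0,"tx": -0.11,"ty": 0.34,"tz": -0.04,"twist": 0},
    {"claw": 0,"tx": -0.11,"ty": 0.34,"tz": -0.02,"twist": 0},
    {"claw": 0,"tx": -0.11,"ty": 0.34,"tz": -0.02,"twist": 0},
    {"claw": 0,"tx": -0.11,"ty": 0.34,"tz": 0,"twist": 0},
    {"claw": 0,"tx": -0.11,"ty": 0.34,"tz": 0,"twist": 0},
    {"claw": 0,"tx": -0.1,"ty": 0.34,"tz": 0,"twist": 0},
    {"claw": 0,"tx": 0,"ty": 0,"tz": 0,"twist": 0},
    {"claw": 0,"tx": 0,"ty": 0,"tz": 0,"twist": 0}
  ]
}}

```text
time_s: 8.2
ee_pos: [0.4914, -0.0216, 0.2117]
ee_rot: [0.597, 0.802, 0.001, 0.003]
ft_force: [-1.3, -3.3, 12.8]
width: 0.0002
grip_force: 6.5
```

Call:
{"name": "move_arm", "arguments": {
  "moves": [
    {"claw": 0,"tx": -0.09,"ty": 0.29,"tz": -0.02,"twist": 0},
    {"claw": 0,"tx": -0.09,"ty": 0.29,"tz": -0.02,"twist": 0},
    {"claw": 0,"tx": -0.09,"ty": 0.29,"tz": 0,"twist": 0},
    {"claw": 0,"tx": -0.09,"ty": 0.29,"tz": 0,"twist": 0},
    {"claw": 0,"tx": -0.09,"ty": 0.29,"tz": 0,"twist": 0},
    {"claw": 0,"tx": -0.09,"ty": 0.29,"tz": 0,"twist": 0},
    {"claw": 0,"tx": 0,"ty": 0,"tz": 0,"twist": 0},
    {"claw": 0,"tx": 0,"ty": 0,"tz": 0,"twist": 0}
  ]
}}

```text
time_s: 9.2
ee_pos: [0.4861, -0.0041, 0.2114]
ee_rot: [0.597, 0.802, 0.001, 0.003]
ft_force: [-0.8, -3.5, 13.7]
width: 0.0001
grip_force: 6.7
```

Call:
{"name": "move_arm", "arguments": {
  "moves": [
    {"claw": 0,"tx": -0.09,"ty": 0.29,"tz": 0,"twist": 0},
    {"claw": 0,"tx": -0.09,"ty": 0.29,"tz": 0,"twist": 0},
    {"claw": 0,"tx": -0.09,"ty": 0.29,"tz": 0,"twist": 0},
    {"claw": 0,"tx": -0.08,"ty": 0.29,"tz": 0,"twist": 0},
    {"claw": 0,"tx": -0.08,"ty": 0.29,"tz": 0,"twist": 0},
    {"claw": 0,"tx": -0.08,"ty": 0.29,"tz": 0,"twist": 0},
    {"claw": 0,"tx": 0,"ty": 0,"tz": 0,"twist": 0},
    {"claw": 0,"tx": 0,"ty": 0,"tz": 0,"twist": 0}
  ]
}}

```text
time_s: 10.2
ee_pos: [0.4817, 0.0133, 0.2114]
ee_rot: [0.597, 0.802, 0.002, 0.004]
ft_force: [1.4, -3.0, 11.6]
width: -0.0002
grip_force: 5.7
```

```bash
python3 - <<'E'
from h import *
from cell import get_obs,vision
s=vision.get_image('side')
c=cv2.resize(s['color'][175:285,210:350],None,fx=5,fy=5,interpolation=cv2.INTER_CUBIC)
cv2.imwrite('pics/s4.png',c[:,:,::-1])
E
```

```text
(no output)
```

View pics/s4.png

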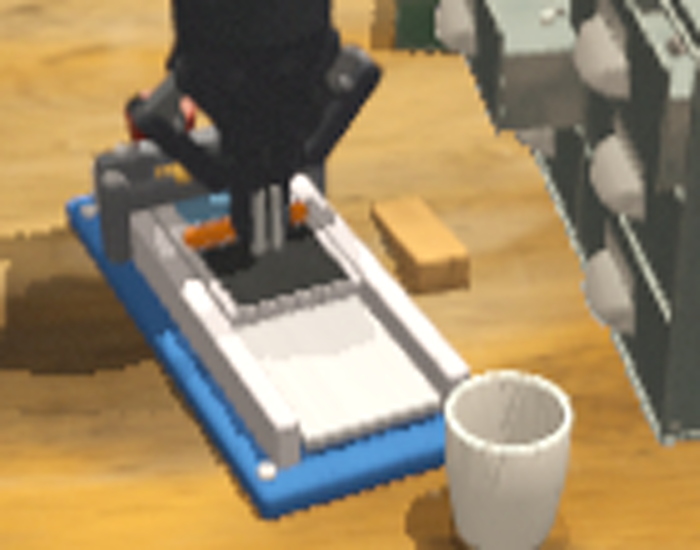

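The slide has gone under the gate with the bed still down, and its rear edge is now at about (235,315)–(355,285). The last few millimetres go in small steps until the force shows the stop.

Call:
{"name": "move_arm", "arguments": {
  "moves": [
    {"claw": 0,"tx": -0.06,"ty": 0.19,"tz": -0.02,"twist": 0},
    {"claw": 0,"tx": -0.06,"ty": 0.19,"tz": -0.02,"twist": 0},
    {"claw": 0,"tx": -0.03,"ty": 0.1,"tz": 0,"twist": 0},
    {"claw": 0,"tx": -0.03,"ty": 0.1,"tz": 0,"twist": 0},
    {"claw": 0,"tx": 0,"ty": 0,"tz": 0,"twist": 0},
    {"claw": 0,"tx": 0,"ty": 0,"tz": 0,"twist": 0},
    {"claw": 0,"tx": 0,"ty": 0,"tz": 0,"twist": 0},
    {"claw": 0,"tx": 0,"ty": 0,"tz": 0,"twist": 0}
  ]
}}

```text
time_s: 11.25
ee_pos: [0.4799, 0.0191, 0.211]
ee_rot: [0.597, 0.802, 0.002, 0.004]
ft_force: [0.1, -3.9, 10.9]
width: -0.0004
grip_force: 6.1
```

Call:
{"name": "move_arm", "arguments": {
  "moves": [
    {"claw": 0,"tx": -0.03,"ty": 0.1,"tz": -0.02,"twist": 0},
    {"claw": 0,"tx": -0.03,"ty": 0.1,"tz": -0.02,"twist": 0},
    {"claw": 0,"tx": -0.03,"ty": 0.1,"tz": -0.02,"twist": 0},
    {"claw": 0,"tx": -0.03,"ty": 0.1,"tz": 0,"twist": 0},
    {"claw": 0,"tx": -0.03,"ty": 0.1,"tz": 0,"twist": 0},
    {"claw": 0,"tx": 0,"ty": 0,"tz": 0,"twist": 0},
    {"claw": 0,"tx": 0,"ty": 0,"tz": 0,"twist": 0},
    {"claw": 0,"tx": 0,"ty": 0,"tz": 0,"twist": 0}
  ]
}}

```text
time_s: 12.25
ee_pos: [0.4795, 0.0209, 0.211]
ee_rot: [0.595, 0.803, -0.001, 0.007]
ft_force: [1.0, -21.3, 10.2]
width: -0.0001
grip_force: 13.6
```

The force jumped to 21 N with the tool stopped at x≈32, so the slide is against the stop. I ease off most of the push, then go straight up.

Call:
{"name": "move_arm", "arguments": {
  "moves": [
    {"claw": 0,"tx": 0.03,"ty": -0.1,"tz": 0,"twist": 0},
    {"claw": 0,"tx": 0.03,"ty": -0.1,"tz": 0,"twist": 0},
    {"claw": 0,"tx": 0,"ty": 0,"tz": 0,"twist": 0},
    {"claw": 0,"tx": 0,"ty": 0,"tz": 0,"twist": 0},
    {"claw": 0,"tx": 0,"ty": 0,"tz": 0,"twist": 0},
    {"claw": 0,"tx": 0,"ty": 0,"tz": 0,"twist": 0},
    {"claw": 0,"tx": 0,"ty": 0,"tz": 0,"twist": 0},
    {"claw": 0,"tx": 0,"ty": 0,"tz": 0,"twist": 0}
  ]
}}

```text
time_s: 13.25
ee_pos: [0.4797, 0.0203, 0.2109]
ee_rot: [0.596, 0.803, 0.0, 0.006]
ft_force: [1.2, -13.4, 12.7]
width: -0.0
grip_force: 12.5
```

Call:
{"name": "move_arm", "arguments": {
  "moves": [
    {"claw": 0,"tx": 0.03,"ty": -0.1,"tz": 0,"twist": 0},
    {"claw": 0,"tx": 0,"ty": 0,"tz": 0,"twist": 0},
    {"claw": 0,"tx": 0,"ty": 0,"tz": 0.2,"twist": 0},
    {"claw": 0,"tx": 0,"ty": 0,"tz": 0.3,"twist": 0},
    {"claw": 0,"tx": 0,"ty": 0,"tz": 0.4,"twist": 0},
    {"claw": 0,"tx": 0,"ty": 0,"tz": 0.8,"twist": 0},
    {"claw": 0,"tx": 0,"ty": 0,"tz": 1.5,"twist": 0},
    {"claw": 0,"tx": 0,"ty": 0,"tz": 3,"twist": 0}
  ]
}}

```text
time_s: 14.25
ee_pos: [0.4754, 0.0222, 0.2695]
ee_rot: [0.598, 0.802, -0.001, -0.002]
ft_force: [-0.2, 0.4, -0.7]
width: 0.0002
grip_force: 0.0
```

Call:
{"name": "move_arm", "arguments": {
  "moves": [
    {"claw": 0,"tx": 0,"ty": 0,"tz": 5,"twist": 0},
    {"claw": 0,"tx": -1,"ty": -4,"tz": 3,"twist": 0},
    {"claw": 0,"tx": -3,"ty": -5,"tz": 2,"twist": 0},
    {"claw": 0,"tx": -3,"ty": -5,"tz": 0,"twist": 0},
    {"claw": 0,"tx": -3,"ty": -5,"tz": 0,"twist": 0},
    {"claw": 0,"tx": -3,"ty": -5,"tz": 0,"twist": 0},
    {"claw": 0,"tx": 0,"ty": 0,"tz": 0,"twist": 0},
    {"claw": 0,"tx": 0,"ty": 0,"tz": 0,"twist": 0}
  ]
}}

```text
time_s: 15.25
ee_pos: [0.3462, -0.2178, 0.3699]
ee_rot: [0.598, 0.802, 0.0, 0.0]
ft_force: [-0.2, -0.6, 0.2]
width: -0.0002
grip_force: 0.0
```

```bash
python3 - <<'E'
from h import *
from cell import get_obs,vision
o=get_obs();print(o['time_s'],o['ee_pos'],o['ft_force'])
im=vision.get_image('top')
a=np.radians(106.55);u=np.array([np.cos(a),np.sin(a)]);v=np.array([-u[1],u[0]]);O=np.array([.4869,-.0105])
p=big(mask(im,(5,150,100),(20,255,255),(265,205,305,250)))
w=onplane(im,p,.049).mean(0)-O;print(len(p),w@u*1e3,w@v*1e3,'expect 43')
c=cv2.resize(im['color'][165:285,205:405],None,fx=4,fy=4,interpolation=cv2.INTER_CUBIC)
cv2.imwrite('pics/c2.png',c[:,:,::-1])
E
```

```text
15.25 [ 0.34622623 -0.21779113  0.36992897] [-0.15260537 -0.60687686  0.16977995]
88 42.73065794129488 -1.8006863930489965 expect 43
```

View pics/c2.png

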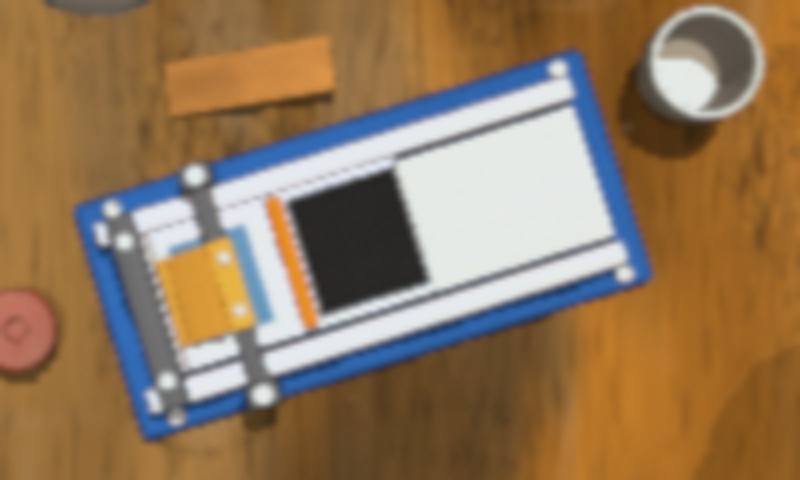

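The rib now measures x=42.7 (43 when home), with the nose at the stop bar and under the leaf spring. The bung, cup and wedge have not moved, and the arm is clear.

```bash
python3 -c "
from cell import env;print(env.job_done())"
```

```text
the job is handed in; nothing more can be done
None
```

The slide was pressed down and pushed under the gate bar and leaf spring to the end stop (21 N contact; rib measured at x = 42.7 mm against 43 mm at home), then released and left held there, and the job was handed in after about 15 s with no verdict returned.

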